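# Latch the tall mould

### The job

Latch the taller of the two plaster moulds: swing the loop of its draw latch over so that the loop's cross bar drops behind the keeper, then press the lever down over centre until it is fully home and the loop is pulled tight. Leave the latch of the lower mould open as it is.

Things in the scene. Friction and masses are not known exactly. Their poses are not given: they have to be found in the camera images.
- tall_mould: The mould to latch: white plaster block in two halves, 190 (its x) by 130 (its y) by 95 mm high, fixed; origin at the centre of its underside, z up. Its draw latch lies along its x axis on the middle of its top: lever pivot at x = -40 mm, 18 mm above the top; keeper at x = +40 mm, a post 16 mm wide, 29 mm high over the top. The lever end (-x) faces roughly to the robot.
- tall_mould_lever (a joint): Its lever's angle, rad: 0 = shut (level, pointing to mould -x), grows as it opens; starts at 1.12 to 1.22 (standing up), stop at 1.24. Steel plate 24 mm wide, 93 mm from pivot to rolled end. Friction keeps it where it is left (about 0.5 N at its end); shutting it with the loop hooked takes 1 to 3 N. It must stand open above 1.05 for the loop to reach over the keeper.
- tall_mould_loop (a joint): Its loop's angle relative to the lever, rad. This minus the lever angle = the loop's angle above level, from mould +x: 1.3 to 1.7 at the start (standing up), about -0.2 when down behind the keeper. Steel strap 38 mm wide; its pivot is at mould x = -51 mm, 37 mm above the top (lever open). Light friction holds it upright; below about 1.0 above level it falls by its own weight.
- tall_mould_loop_bar (a point): Centre of the loop's cross bar (5 mm thick, 38 mm long along mould y), 101 mm from the loop's pivot. Hooked: it lies just beyond the keeper, at mould x of about +47 mm with the lever open (+39 mm when shut), 17 mm above the top.
- tall_mould_loop_bead (a point): Centre of the rolled finger bead at the loop's free end: 10 mm thick, 30 mm long along mould y, 119 mm from the loop's pivot. Push it toward mould +x to swing the loop over.
- tall_mould_lever_tip (a point): Top of the rolled end of the lever (10 mm thick, 26 mm long along mould y), on the face that is pressed.
- tall_mould_keeper (a joint): How far the tall mould's sprung keeper is drawn toward the lever, m: 0 free, about 0.0026 when the latch is shut with its loop hooked (spring 8 N per mm).
- low_mould: The lower mould, to be left alone: same plan and the same latch, also standing open, but only 60 mm high; origin at the centre of its underside.
- low_mould_lever (a joint): Angle of the low mould's lever, rad; as for the tall mould; stays open, about 1.12 to 1.22.
- low_mould_loop (a joint): Angle of the low mould's loop relative to its lever, rad; as for the tall mould; stays up, about 2.5 to 2.8.

How it is judged:
By the outcome, as a careful person would: the job done as asked, in the order asked, and still so for the second after the job is handed in, with the robot touching nothing.
It also fails if it takes over 42 s, if anything falls off the work surface, if the arm or the gripper's body presses on something with over 40 N, if the wrist force passes 120 N, or if a joint passes its speed limit or range.

### The arm

A 7-joint arm with a two-finger parallel gripper is mounted at the origin on the work surface; the furniture and walls round the work are solid. World frame = base frame: x ahead of the robot, y to its left, z up, the work surface at z = 0. Lengths are in m, angles in rad, forces in N, time in s.
With the tool pointing down it reaches from about 0.4 to 0.85 m from the base axis. Payload 10.4 kg.
Tool frame: the origin (TCP) lies on the centre line of the jaws, within the pads' length; the fingertips stand 11 mm ahead of it and the grasp point (between the pads) lies 8 mm behind it (manip.finger_overhang is the distance from the TCP to the fingertips, in m); z points along the fingers, y is the line along which they close (so a half turn about z gives the same grasp; the last joint's range is limited). The gripper opens to 85 mm and grips with 20 to 120 N. Pads are 22 mm wide; open, the fingers measure 114 mm over their backs; the gripper's body (76 mm by 85 mm) begins 54 mm behind the grasp point. The pads swing forward as they close: fully open they stand 13 mm farther back than shut.
Start: joints at [1.244, 0.332, -0.065, 1.46, 0.022, 1.35, -0.088], TCP at [0.187, -0.596, 0.242] pointing down, gripper open.
Joint ranges: [-2.6, 2.6], [-0.5, 2.12], [-1.47, 1.34], [0.16, 2.42], [-1.27, 4.41], [0.06, 2.06], [-2.6, 2.6]. Speed limits (rad/s): [2.22, 2.22, 2.79, 2.79, 3.14, 3.14, 3.14].

### API

Orientations are given as a unit quaternion [x, y, z, w].
In Python, from workcell import manip, imaging, workorder gives the robot as it stands.
- The arm moves only by the tool jog_arm, never from a script. Its argument "deltas" is a list of rows, each an object with "gripper": the opening, from 0 (shut) to 1 (fully open); "offset": the shift along the tool's x, y, z in m, a list of three; "rotation": the turn, a rotation vector about the tool's x, y, z in degrees, a list of three. In form: [{"gripper": gripper, "offset": [tx, ty, tz], "rotation": [ax, ay, az]}, ...]. A call has 1 to 20 rows; each row shifts and turns the commanded pose from where the row before left it, along the tool's axes as they then stand; what a row does not reach is not made up. A row lasts 1/10 s, in which the tool goes at most 50 mm and 8.59 degrees, less where a joint would pass 70% of its speed; a pose out of reach is approached as far as the arm can. A call with a gripper value outside its range is refused whole. The fingers move at their own pace and stop on an object; "newtons" is the grip in N (left out, the last holds). Time passes only in rows, so rows that do not move let the fingers close. It gives the time, the measured TCP pose, the force, the opening and the grip force at its end, in the units of the state.
- manip.get_obs(): the state, without advancing time (a new reading comes with each control period).
- imaging.camera(name): name is "scene" or "top" or "wrist"; returns the picture (480x640x3 uint8, blue, green, red); there is no depth.
- imaging.camera_model(name): a dict with "camera_matrix" (3x3 intrinsics, pixels), "k1" (the pictures are not rectified: a ray, as slopes to the right and down, at radius r is drawn at 1 + k1 r^2 times it, then the intrinsics apply), "world_to_cam" (4x4, takes a point from world to camera coordinates); the wrist camera has in their place "hand_eye" (4x4, takes a point from camera to tool coordinates, whose origin is the TCP and whose axes are the flange's). Camera axes: x right, y up, looking along -z (the intrinsics and any distortion apply to the point x, -y, -z); pixel columns grow to the right and rows downward; lengths in m; the calibration is good to about 2 mm. A picture is of the moment at which its call begins: read the wrist's pose just before it. camera_model takes no time and is no camera call.
- workorder.hand_in(): hands the job in; it is judged then, once.
The state is a dict: "clock": time; "joint_pos": joint angles; "joint_velocities": joint speeds; "tau": joint torques, N m; "position": TCP position; "ee_rot": TCP orientation; "ft_force": force on the tool from outside, world axes, zero at the start; "torque": the same for the moment, N m; "grip_width": opening from 0.0 (shut) to 1.0 (fully open); "grasp_force": force on a finger pad.
Only numpy, scipy, OpenCV 4.12 (cv2) and the standard library are available. Lean on these libraries where they do the work, as an engineer would, in place of code of your own. Each camera call takes 0.05 s, during which the arm holds its last target. There are 200 camera calls.

## Working session

There is one attempt and no reset: what is moved stays moved. The work goes in short steps, Python scripts to look and compute and a tool call to move; the robot and the scene stay as the last step left them, time stands still between calls to the robot, and variables do not carry over. Pictures are saved under pics/ and viewed, at most 10 in all, crops included, and the job is handed in when it is done.

Besides the shell and the picture viewer there is one more tool, called after ">>>" as name(argument=value, ...) on one line, values as JSON. jog_arm: Moves the arm, as the interface text tells. Its arguments: {"type":"object","properties":{"deltas":{"type":"array","items":{"type":"object","properties":{"gripper":{"type":"number"},"offset":{"type":"array","items":{"type":"number"}},"rotation":{"type":"array","items":{"type":"number"}}}}},"newtons":{"type":"number"}},"required":["deltas"]}

```bash
mkdir -p pics
python3 - <<'E'
from workcell import manip, imaging, workorder
import cv2,numpy as np
o=manip.get_obs(); print({k:np.round(v,3) for k,v in o.items()}, manip.finger_overhang)
for n in("scene","top"):
    im=imaging.camera(n); cv2.imwrite(f"pics/{n}0.png",im); m=imaging.camera_model(n)
    print(n,m)
print(imaging.camera_model("wrist"))
E
```

```text
{'clock': np.float64(0.0), 'joint_pos': array([ 1.244,  0.333, -0.065,  1.461,  0.022,  1.35 , -0.088]), 'joint_velocities': array([-0.   , -0.001,  0.   , -0.   ,  0.001,  0.   , -0.001]), 'tau': array([ 0.0000e+00, -6.2543e+01,  5.0000e-02, -3.9161e+01,  1.6000e-02,
        1.0000e-02, -0.0000e+00]), 'position': array([ 0.187, -0.596,  0.242]), 'ee_rot': array([ 0.988,  0.151, -0.   , -0.001]), 'ft_force': array([-0.731, -0.25 ,  0.096]), 'torque': array([ 0.015,  0.03 , -0.033]), 'grasp_force': np.float64(0.0), 'grip_width': np.float64(1.0)} 0.011
scene {'camera_matrix': array([[566.16490387,   0.        , 324.00857818],
       [  0.        , 566.16490387, 246.93415454],
       [  0.        ,   0.        ,   1.        ]]), 'k1': -0.09099467647766633, 'world_to_cam': array([[-8.47506366e-01, -5.30785152e-01,  2.86334021e-04,
         4.43599440e-01],
       [ 3.55055851e-01, -5.66517667e-01,  7.43635041e-01,
        -2.73789222e-01],
       [-3.94548225e-01,  6.30337096e-01,  6.68585704e-01,
        -8.84266804e-01],
       [ 0.00000000e+00,  0.00000000e+00,  0.00000000e+00,
      
[... 344 characters left out ...]
05608 , -0.5207511 ],
       [-0.17037156,  0.01687091,  0.98523546, -1.0055714 ],
       [ 0.        ,  0.        ,  0.        ,  1.        ]])}
{'camera_matrix': array([[391.55371474,   0.        , 317.83555668],
       [  0.        , 391.55371474, 246.54962729],
       [  0.        ,   0.        ,   1.        ]]), 'k1': -0.06319407967484081, 'hand_eye': array([[-8.22532946e-04,  9.46228175e-01,  3.23498940e-01,
         8.40021910e-02],
       [ 9.99999592e-01,  6.57397621e-04,  6.19737606e-04,
        -7.91712799e-04],
       [ 3.73745749e-04,  3.23499318e-01, -9.46228329e-01,
        -1.30561375e-01],
       [ 0.00000000e+00,  0.00000000e+00,  0.00000000e+00,
         1.00000000e+00]])}
```

View pics/scene0.png

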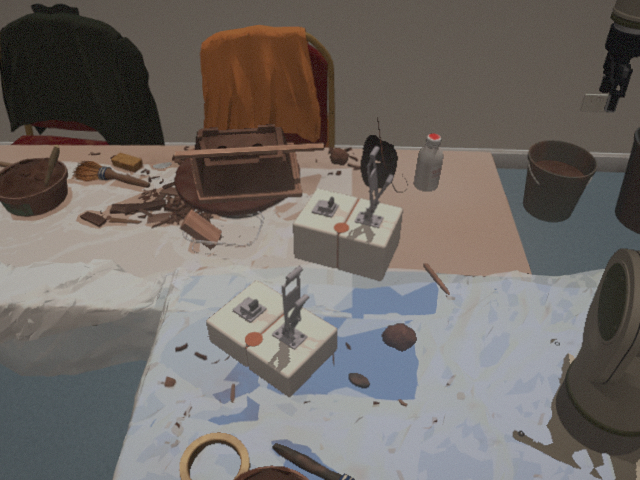

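View pics/top0.png

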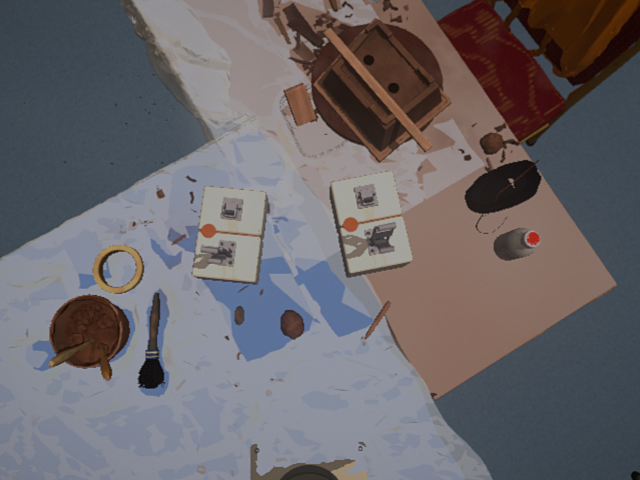

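The top view shows two moulds, at about (370,222) and (232,233). In the scene view they are at (347,232) and (272,337). Next I measure the outlines of their top faces to tell which is taller.

```bash
cat > h.py <<'E'
import numpy as np,cv2
from workcell import manip, imaging
from scipy.spatial.transform import Rotation as R
def ray(n,px,obs=None):
    m=imaging.camera_model(n);K=m["camera_matrix"]
    px=np.atleast_2d(np.float64(px))
    u=cv2.undistortPoints(px[:,None],K,np.array([m["k1"],0,0,0,0]))[:,0]
    d=np.c_[u[:,0],-u[:,1],-np.ones(len(u))]
    if n=="wrist":
        T=np.eye(4);T[:3,:3]=R.from_quat(obs["ee_rot"]).as_matrix();T[:3,3]=obs["position"];T=T@m["hand_eye"]
    else: T=np.linalg.inv(m["world_to_cam"])
    return T[:3,3],d@T[:3,:3].T
def plane(n,px,z,obs=None):
    c,d=ray(n,px,obs);return c+d*((z-c[2])/d[:,2])[:,None]
def tri(c1,d1,c2,d2):
    A=np.c_[d1,-d2];s=np.linalg.lstsq(A,c2-c1,rcond=None)[0]
    a=c1+d1*s[0];b=c2+d2*s[1];return (a+b)/2,np.linalg.norm(a-b)
def proj(n,P):
    m=imaging.camera_model(n);p=(m["world_to_cam"]@np.r_[P,1])[:3]
    s=np.array([p[0],-p[1]])/-p[2];s*=1+m["k1"]*(s@s);return m["camera_matrix"][[0,1],[0,1]]*s+m["camera_matrix"][:2,2]
E
python3 - <<'E'
from h import *
for n,seeds in(("top",[(345,210),(210,205)]),("scene",[(330,200),(272,300)])):
    im=cv2.imread(f"pics/{n}0.png"); b=cv2.GaussianBlur(im,(3,3),0).astype(int)
    for s in seeds: print(n,s,b[s[1],s[0]])
    d=b[:,:,2]-b[:,:,0]
    mk=((d>4)&(d<50)&(b.min(2)>130)).astype(np.uint8)*255
    mk=cv2.morphologyEx(mk,cv2.MORPH_OPEN,np.ones((3,3)))
    cs=cv2.findContours(mk,cv2.RETR_EXTERNAL,cv2.CHAIN_APPROX_NONE)[0]
    cs=[c for c in cs if cv2.contourArea(c)>300]
    for c in cs: print(cv2.boundingRect(c),cv2.contourArea(c))
    out=im.copy();out[mk>0]=(0,0,255)
    cv2.imwrite(f"pics/m_{n}.png",cv2.resize(out[150:300,150:450] if n=="top" else out[170:410,190:430],None,fx=2,fy=2))
a=cv2.imread("pics/m_top.png");b=cv2.imread("pics/m_scene.png")
c=np.zeros((max(a.shape[0],b.shape[0]),a.shape[1]+b.shape[1],3),np.uint8)
c[:a.shape[0],:a.shape[1]]=a;c[:b.shape[0],a.shape[1]:]=b
cv2.imwrite("pics/m.png",cv2.resize(c,(800,int(c.shape[0]*800/c.shape[1]))))
a=cv2.imread("pics/top0.png")[170:290,320:430];b=cv2.imread("pics/scene0.png")[140:290,280:420]
c=np.zeros((600,800,3),np.uint8);a=cv2.resize(a,(400,436));c[:436,:400]=a;b=cv2.resize(b,(400,428));c[:428,400:]=b
cv2.imwrite("pics/crop.png",c)
E
```

```text
top (345, 210) [155 164 165]
top (210, 205) [156 162 163]
(192, 233, 68, 48) 1536.5
(348, 217, 64, 55) 1386.0
(200, 186, 63, 48) 2212.5
(146, 17, 45, 53) 536.5
(189, 0, 294, 223) 17652.5
scene (330, 200) [79 81 85]
scene (272, 300) [165 181 181]
(249, 317, 35, 45) 594.5
(281, 308, 55, 68) 1313.5
(207, 273, 79, 73) 2806.0
(371, 203, 31, 43) 695.0
(0, 168, 357, 143) 24154.5
```

View pics/m.png

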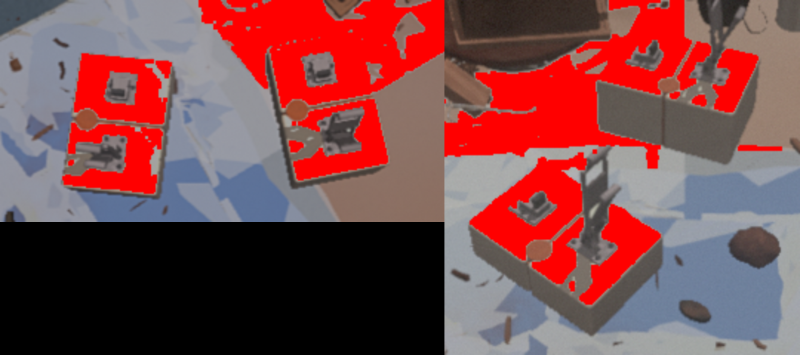

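View pics/crop.png

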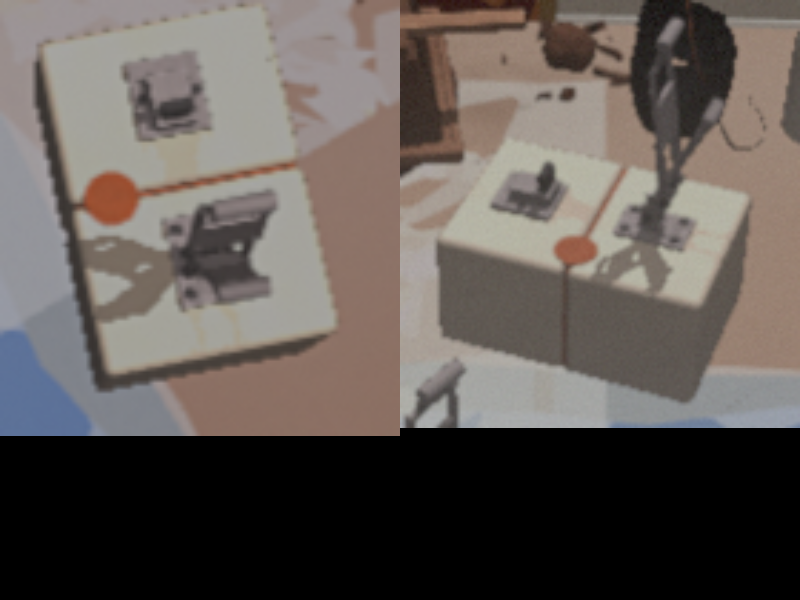

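Red mask: the right-hand mould in the top view, on the bare table, has clearly deeper sides in the scene view, so it is the likely tall one. In the zoomed crop its top corners are sharp. The loop bead is the upper bar (crop about (240,203)) and the lever roll the lower bar (about (240,290)).

Run:
```python
from h import *
t=lambda p:np.array(p)/[3.636,3.633]+[320-.4,170-.4]
s=lambda p:(np.array(p)-[400,0])/[2.857,2.853]+[280-.4,140-.4]
T=[t(p) for p in((40,46),(267,8),(337,328),(105,377))]
S=[s(p) for p in((440,240),(500,140),(748,197),(697,305))]
def tt(a,b):
    c1,d1=ray("top",a);c2,d2=ray("scene",b);return tri(c1,d1[0],c2,d2[0])
for a,b in zip(T,S): print(np.round(tt(a,b)[0],3),round(tt(a,b)[1],4))
for z in(.06,.095):
  for n,Q in(("top",T),("scene",S)):
    P=plane(n,Q,z);e=np.linalg.norm(np.roll(P,-1,0)-P,axis=1)
    ax=(P[0]+P[1]-P[2]-P[3]);print(z,n,"c",P.mean(0).round(4),"edges",e.round(3),"yaw",np.degrees(np.arctan2(ax[1],ax[0])).round(2))
print("bead",tt(t((240,203)),s((671,35))))
print("tip",tt(t((240,290)),s((716,103))))
```

```text
[ 0.624 -0.049  0.094] 0.0
[ 0.651 -0.174  0.088] 0.0095
[ 0.467 -0.206  0.091] 0.0031
[ 0.442 -0.08   0.097] 0.0037
0.06 top c [ 0.5503 -0.1317  0.06  ] edges [0.132 0.188 0.132 0.193] yaw 9.86
0.06 scene c [ 0.5672 -0.1622  0.06  ] edges [0.127 0.197 0.128 0.191] yaw 10.87
0.095 top c [ 0.5431 -0.1277  0.095 ] edges [0.128 0.182 0.128 0.186] yaw 9.86
0.095 scene c [ 0.5461 -0.1241  0.095 ] edges [0.121 0.187 0.122 0.182] yaw 10.87
bead (array([ 0.50275707, -0.13395268,  0.25241145]), np.float64(0.0011521424692746988))
tip (array([ 0.46937539, -0.13818133,  0.21103031]), np.float64(0.00031307718716623356))
```

The edge lengths and the triangulated top (z about 0.093) confirm it is the tall mould. Its centre is about (0.5445, -0.126) and its yaw about 10.2°. The bead is at z 0.252, and the lever tip at mould x -76 mm, z 0.211. I'm moving in above, with the gripper shut and turned +7.2°.

>>> jog_arm(deltas=[{"gripper": 0,"offset": [0,0,-0.02],"rotation": [0,0,3.6]},{"gripper": 0,"offset": [0,0,-0.02],"rotation": [0,0,3.6]},{"gripper": 0,"offset": [0.018,-0.02,0],"rotation": [0,0,0]},{"gripper": 0,"offset": [0.02,-0.022,0],"rotation": [0,0,0]},{"gripper": 0,"offset": [0.02,-0.022,0],"rotation": [0,0,0]},{"gripper": 0,"offset": [0.02,-0.022,0],"rotation": [0,0,0]},{"gripper": 0,"offset": [0.02,-0.022,0],"rotation": [0,0,0]},{"gripper": 0,"offset": [0.02,-0.022,0],"rotation": [0,0,0]},{"gripper": 0,"offset": [0.02,-0.022,0],"rotation": [0,0,0]},{"gripper": 0,"offset": [0.02,-0.022,0],"rotation": [0,0,0]},{"gripper": 0,"offset": [0.02,-0.022,0],"rotation": [0,0,0]},{"gripper": 0,"offset": [0.02,-0.022,0],"rotation": [0,0,0]},{"gripper": 0,"offset": [0.02,-0.022,0],"rotation": [0,0,0]},{"gripper": 0,"offset": [0.02,-0.022,0],"rotation": [0,0,0]},{"gripper": 0,"offset": [0.02,-0.022,0],"rotation": [0,0,0]},{"gripper": 0,"offset": [0.02,-0.022,0],"rotation": [0,0,0]},{"gripper": 0,"offset": [0.02,-0.022,0],"rotation": [0,0,0]},{"gripper": 0,"offset": [0.02,-0.022,0],"rotation": [0,0,0]},{"gripper": 0,"offset": [0.02,-0.022,0],"rotation": [0,0,0]},{"gripper": 0,"offset": [0,0,0],"rotation": [0,0,0]}])

```text
clock: 2.1
position: [0.4553, -0.1663, 0.2822]
ee_rot: [0.996, 0.092, 0.0, -0.001]
ft_force: [-0.5, 0.7, -0.1]
grip_width: -0.001
grasp_force: 0.0
```

>>> jog_arm(deltas=[{"gripper": 0,"offset": [0.011,-0.012,0],"rotation": [0,0,0]},{"gripper": 0,"offset": [0.011,-0.012,0],"rotation": [0,0,0]},{"gripper": 0,"offset": [0,0,0.015],"rotation": [0,0,0]},{"gripper": 0,"offset": [0,0,0.015],"rotation": [0,0,0]},{"gripper": 0,"offset": [0,0,0],"rotation": [0,0,0]}])

```text
clock: 2.6
position: [0.4698, -0.1432, 0.2504]
ee_rot: [0.996, 0.089, -0.002, -0.001]
ft_force: [-0.4, 0.1, -0.0]
grip_width: -0.002
grasp_force: 0.0
```

Run:
```python
from h import *
o=manip.get_obs();print(o["position"].round(4),o["ft_force"].round(2))
a=imaging.camera("scene");b=imaging.camera("wrist")
cv2.imwrite("pics/a1.png",np.hstack([cv2.resize(a[90:290,270:430],(400,500)),cv2.resize(b,(400,300)).copy() if 0 else np.vstack([cv2.resize(b,(400,300)),np.zeros((200,400,3),np.uint8)])]))
```

```text
[ 0.4698 -0.1432  0.2504] [-0.42  0.13 -0.03]
```

View pics/a1.png

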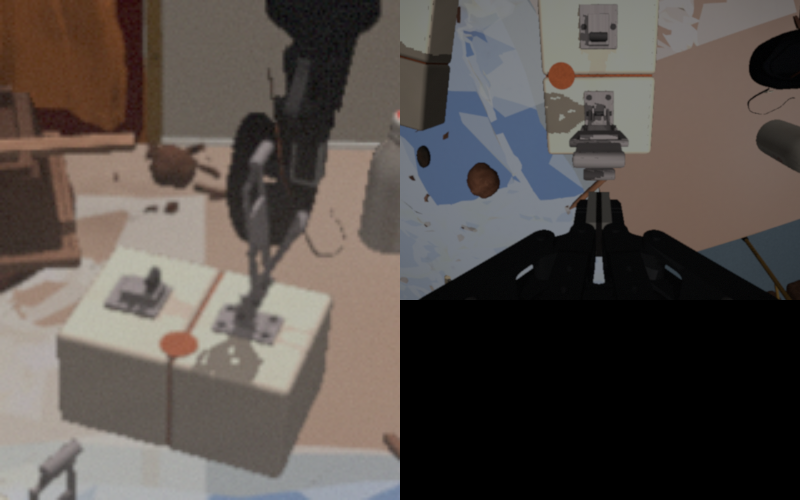

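The scene crop shows the shut fingertip between the bead, crop (262,150), and the lever end, crop (300,215), above the lever. The wrist view shows it in line with the latch. I'm pushing the bead over in +x, following its arc down.

>>> jog_arm(deltas=[{"gripper": 0,"offset": [0.006,0,0],"rotation": [0,0,0]},{"gripper": 0,"offset": [0.006,0,0],"rotation": [0,0,0]},{"gripper": 0,"offset": [0.006,0,0],"rotation": [0,0,0]},{"gripper": 0,"offset": [0.006,0,0],"rotation": [0,0,0]},{"gripper": 0,"offset": [0.006,0,0],"rotation": [0,0,0]},{"gripper": 0,"offset": [0.006,0,0],"rotation": [0,0,0]},{"gripper": 0,"offset": [0.006,0,0.002],"rotation": [0,0,0]},{"gripper": 0,"offset": [0.006,0,0.002],"rotation": [0,0,0]},{"gripper": 0,"offset": [0.006,0,0.002],"rotation": [0,0,0]},{"gripper": 0,"offset": [0.006,0,0.002],"rotation": [0,0,0]},{"gripper": 0,"offset": [0.006,0,0.002],"rotation": [0,0,0]},{"gripper": 0,"offset": [0.006,0,0.002],"rotation": [0,0,0]},{"gripper": 0,"offset": [0.006,0,0.003],"rotation": [0,0,0]},{"gripper": 0,"offset": [0.006,0,0.003],"rotation": [0,0,0]},{"gripper": 0,"offset": [0.006,0,0.003],"rotation": [0,0,0]},{"gripper": 0,"offset": [0,0,0],"rotation": [0,0,0]},{"gripper": 0,"offset": [0,0,0],"rotation": [0,0,0]},{"gripper": 0,"offset": [0,0,0],"rotation": [0,0,0]}])

```text
clock: 4.5
position: [0.5596, -0.127, 0.2314]
ee_rot: [0.996, 0.089, 0.0, 0.0]
ft_force: [0.5, 0.4, 0.3]
grip_width: -0.0
grasp_force: 0.0
```

Run:
```python
from h import *
o=manip.get_obs();print(o["position"].round(4),o["ft_force"].round(2))
a=imaging.camera("scene");b=imaging.camera("wrist")
cv2.imwrite("pics/a2.png",np.hstack([cv2.resize(a[90:290,270:430],(400,500)),np.vstack([cv2.resize(b,(400,300)),cv2.resize(b[100:300,220:420],(200,200)),][:1]+[np.zeros((200,400,3),np.uint8)])]))
```

```text
[ 0.5596 -0.127   0.2314] [0.49 0.4  0.32]
```

View pics/a2.png

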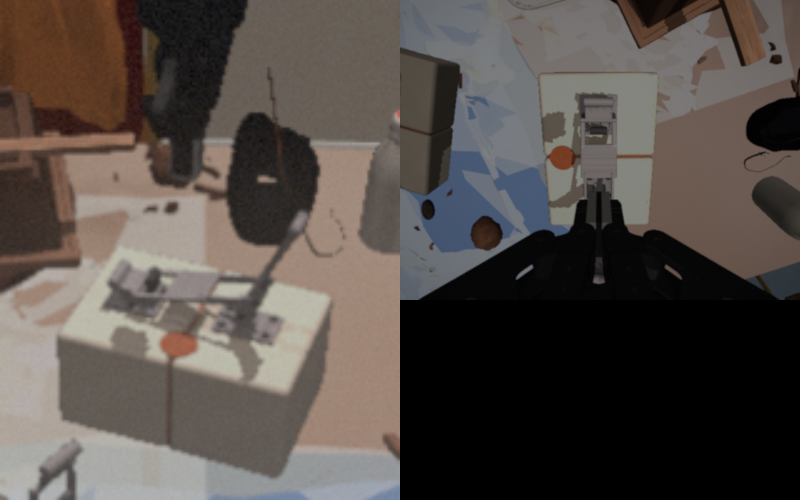

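The loop has swung down, and the keeper pokes up through its window at scene crop (153,280), with the bead beyond it at (125,275). I'm checking the bead's height by casting rays onto the latch's mid-plane.

Run:
```python
from h import *
C=np.array([.5445,-.126,.095]);yw=np.radians(10.2);ux=np.array([np.cos(yw),np.sin(yw),0]);uy=np.array([-np.sin(yw),np.cos(yw),0])
for nm,p in(("bead",(125,275)),("keeper top",(153,272)),("lever end",(300,222))):
    px=[270+p[0]/2.5-.4,90+p[1]/2.5-.4];c,d=ray("scene",px);d=d[0]
    t=-((c-C)@uy)/(d@uy);P=c+d*t;print(nm,"x",((P-C)@ux).round(4),"h",(P[2]-.095).round(4))
for h in(-.2,0,.15):print(h,-51+119*np.cos(h),37+119*np.sin(h))
```

```text
bead x 0.0622 h 0.0221
keeper top x 0.0386 h 0.0317
lever end x -0.075 h 0.109
-0.2 65.62792276310775 13.358349635387714
0 68.0 37.0
0.15 66.66375827438902 54.78313776435831
```

The bead's height (about 18–22 mm) is well below where a bar resting on the keeper would put it, so the loop is hooked. I'm moving back to the lever's inner face.

>>> jog_arm(deltas=[{"gripper": 0,"offset": [-0.012,0,0],"rotation": [0,0,0]},{"gripper": 0,"offset": [-0.012,0,0],"rotation": [0,0,0]},{"gripper": 0,"offset": [-0.012,0,0],"rotation": [0,0,0]},{"gripper": 0,"offset": [-0.012,0,0],"rotation": [0,0,0]},{"gripper": 0,"offset": [-0.012,0,0],"rotation": [0,0,0]},{"gripper": 0,"offset": [0,0,0.01],"rotation": [0,0,0]},{"gripper": 0,"offset": [0,0,0.01],"rotation": [0,0,0]},{"gripper": 0,"offset": [0,0,0.007],"rotation": [0,0,0]},{"gripper": 0,"offset": [0,0,0],"rotation": [0,0,0]},{"gripper": 0,"offset": [0,0,0],"rotation": [0,0,0]}])

```text
clock: 5.6
position: [0.5008, -0.1373, 0.204]
ee_rot: [0.996, 0.089, -0.0, -0.0]
ft_force: [-0.6, 0.1, 0.0]
grip_width: 0.003
grasp_force: 0.0
```

>>> jog_arm(deltas=[{"gripper": 0,"offset": [-0.0065,0,0.0015],"rotation": [0,0,0]},{"gripper": 0,"offset": [-0.0065,0,0.0015],"rotation": [0,0,0]},{"gripper": 0,"offset": [-0.0065,0,0.0015],"rotation": [0,0,0]},{"gripper": 0,"offset": [-0.0065,0,0.0015],"rotation": [0,0,0]},{"gripper": 0,"offset": [-0.0047,0,0.0032],"rotation": [0,0,0]},{"gripper": 0,"offset": [-0.0047,0,0.0032],"rotation": [0,0,0]},{"gripper": 0,"offset": [-0.0047,0,0.0032],"rotation": [0,0,0]},{"gripper": 0,"offset": [-0.004,0,0.0041],"rotation": [0,0,0]},{"gripper": 0,"offset": [-0.004,0,0.0041],"rotation": [0,0,0]},{"gripper": 0,"offset": [-0.004,0,0.0041],"rotation": [0,0,0]},{"gripper": 0,"offset": [-0.003,0,0.0048],"rotation": [0,0,0]},{"gripper": 0,"offset": [-0.003,0,0.0048],"rotation": [0,0,0]},{"gripper": 0,"offset": [-0.003,0,0.0048],"rotation": [0,0,0]},{"gripper": 0,"offset": [-0.003,0,0.0053],"rotation": [0,0,0]},{"gripper": 0,"offset": [-0.003,0,0.0053],"rotation": [0,0,0]},{"gripper": 0,"offset": [-0.003,0,0.0053],"rotation": [0,0,0]},{"gripper": 0,"offset": [0,0,0],"rotation": [0,0,0]},{"gripper": 0,"offset": [0,0,0],"rotation": [0,0,0]}])

```text
clock: 7.4
position: [0.4311, -0.15, 0.1459]
ee_rot: [0.996, 0.089, -0.001, -0.0]
ft_force: [0.4, 0.9, 0.3]
grip_width: 0.001
grasp_force: 0.0
```

Run:
```python
from h import *
o=manip.get_obs();print(o["position"].round(4),o["ft_force"].round(2))
a=imaging.camera("scene");b=imaging.camera("wrist")
cv2.imwrite("pics/a3.png",np.hstack([cv2.resize(a[90:290,270:430],(400,500)),np.vstack([cv2.resize(b,(400,300)),np.zeros((200,400,3),np.uint8)])]))
```

```text
[ 0.4311 -0.15    0.1459] [0.42 0.93 0.32]
```

View pics/a3.png

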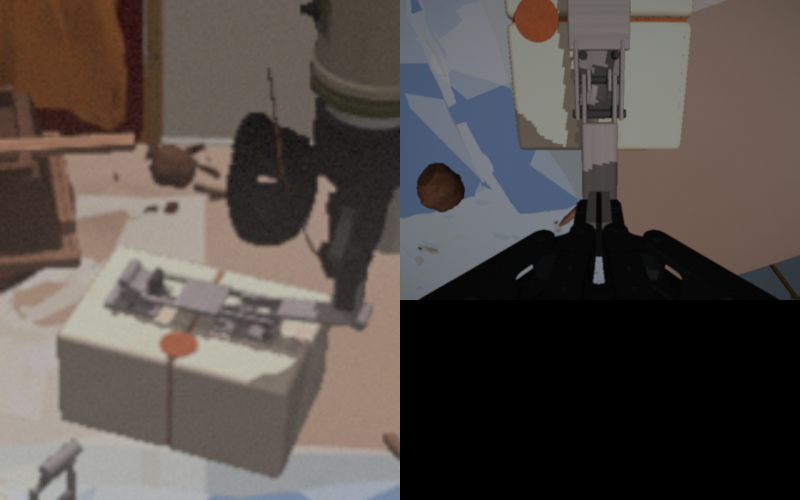

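The scene view shows the lever almost level, its end at crop (362,315), with the loop still over the keeper at (150,285). I'm pressing on down in small steps.

>>> jog_arm(deltas=[{"gripper": 0,"offset": [-0.0015,0,0.003],"rotation": [0,0,0]},{"gripper": 0,"offset": [-0.0015,0,0.003],"rotation": [0,0,0]},{"gripper": 0,"offset": [-0.0015,0,0.003],"rotation": [0,0,0]},{"gripper": 0,"offset": [-0.0015,0,0.003],"rotation": [0,0,0]},{"gripper": 0,"offset": [0,0,0.003],"rotation": [0,0,0]},{"gripper": 0,"offset": [0,0,0],"rotation": [0,0,0]}])

```text
clock: 8.1
position: [0.4257, -0.1512, 0.1319]
ee_rot: [0.996, 0.089, -0.0, 0.0]
ft_force: [-6.5, 1.6, 15.6]
grip_width: -0.001
grasp_force: 6.5
```

>>> jog_arm(deltas=[{"gripper": 0,"offset": [0,0,0.001],"rotation": [0,0,0]},{"gripper": 0,"offset": [0,0,0.001],"rotation": [0,0,0]},{"gripper": 0,"offset": [0,0,0],"rotation": [0,0,0]}])

```text
clock: 8.4
position: [0.4269, -0.1513, 0.1311]
ee_rot: [0.996, 0.089, 0.001, 0.001]
ft_force: [-4.9, 2.3, 21.3]
grip_width: 0.003
grasp_force: 8.1
```

The upward force rose from 15.6 to 21 N with under 1 mm of travel, so it's against a hard stop at about level. I'm lifting off and looking.

>>> jog_arm(deltas=[{"gripper": 0,"offset": [0,0,-0.006],"rotation": [0,0,0]},{"gripper": 0,"offset": [0,0,-0.01],"rotation": [0,0,0]},{"gripper": 0,"offset": [0,0,-0.02],"rotation": [0,0,0]},{"gripper": 0,"offset": [0,0,-0.03],"rotation": [0,0,0]},{"gripper": 0,"offset": [0,0,-0.03],"rotation": [0,0,0]},{"gripper": 0,"offset": [0,0.02,-0.02],"rotation": [0,0,0]},{"gripper": 0,"offset": [0,0.03,0],"rotation": [0,0,0]},{"gripper": 0,"offset": [0,0.03,0],"rotation": [0,0,0]},{"gripper": 0,"offset": [0,0.03,0],"rotation": [0,0,0]},{"gripper": 0,"offset": [0,0,0],"rotation": [0,0,0]},{"gripper": 0,"offset": [0,0,0],"rotation": [0,0,0]}])

```text
clock: 9.5
position: [0.445, -0.2593, 0.2449]
ee_rot: [0.996, 0.089, -0.0, -0.0]
ft_force: [0.4, 0.7, 0.4]
grip_width: -0.0
grasp_force: 0.0
```

Run:
```python
from h import *
o=manip.get_obs();print(o["position"].round(4),o["ft_force"].round(2))
a=imaging.camera("scene");b=imaging.camera("top")
cv2.imwrite("pics/a4.png",np.hstack([cv2.resize(a[170:410,200:420],(480,524),interpolation=cv2.INTER_CUBIC),cv2.resize(b[160:322,330:430],(320,524),interpolation=cv2.INTER_CUBIC)]))
```

```text
[ 0.445  -0.2593  0.2449] [0.43 0.71 0.37]
```

View pics/a4.png

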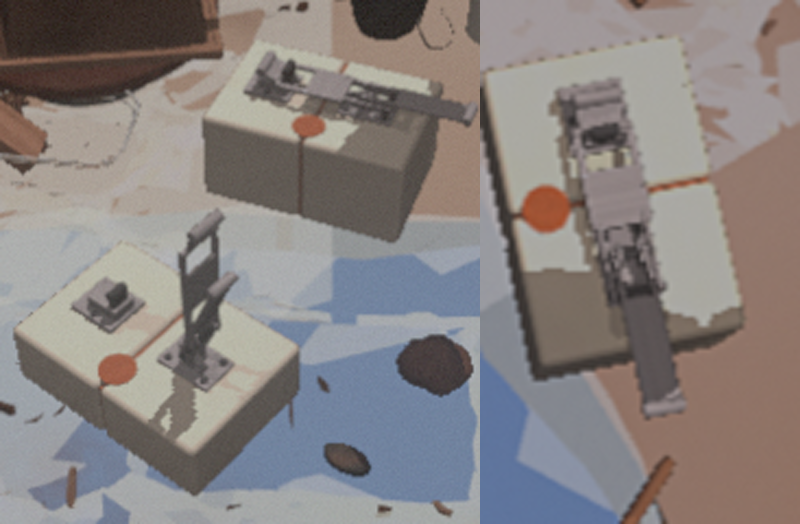

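The lever lies flat, its end at crop (470,113), and the loop is still around the keeper at (285,70). The low mould's latch is still open. One numeric check of the lever end's height before handing in.

Run:
```python
from h import *
C=np.array([.5445,-.126,.095]);yw=np.radians(10.2);ux=np.array([np.cos(yw),np.sin(yw),0]);uy=np.array([-np.sin(yw),np.cos(yw),0])
for nm,p in(("lever end",(471,113)),("bead",(261,73)),("keeper top",(289,66))):
    px=[200+p[0]/2.182-.4,170+p[1]/2.183-.4];c,d=ray("scene",px);d=d[0]
    t=-((c-C)@uy)/(d@uy);P=c+d*t;print(nm,"x",((P-C)@ux).round(4),"h",(P[2]-.095).round(4))
```

```text
lever end x -0.1323 h 0.0261
bead x 0.0631 h 0.0133
keeper top x 0.0359 h 0.0289
```

The pixel picks are coarse (lever end 26 mm, bead 63 mm), so I'm taking a closer look with the wrist camera, which sees the latch from the side here.

Run:
```python
from h import *
o=manip.get_obs();np.save("o5.npy",np.r_[o["position"],o["ee_rot"]])
b=imaging.camera("wrist");cv2.imwrite("pics/w5.png",b)
C=np.array([.5445,-.126,.095]);yw=np.radians(10.2);ux=np.array([np.cos(yw),np.sin(yw),0])
m=imaging.camera_model("wrist");T=np.eye(4);T[:3,:3]=R.from_quat(o["ee_rot"]).as_matrix();T[:3,3]=o["position"];W=np.linalg.inv(T@m["hand_eye"])
def pr(P):
    p=(W@np.r_[P,1])[:3];s=np.array([p[0],-p[1]])/-p[2];s*=1+m["k1"]*(s@s);return m["camera_matrix"][[0,1],[0,1]]*s+m["camera_matrix"][:2,2]
for x,h in((-.133,.018),(.057,.0135),(.039,.017),(.0374,.029)):print(x,h,pr(C+ux*x+[0,0,h]).round(1))
cv2.imwrite("pics/w5c.png",cv2.resize(b[0:480,0:420],(525,600),interpolation=cv2.INTER_CUBIC))
```

```text
-0.133 0.018 [163.3 254.3]
0.057 0.0135 [132.5 -45.4]
0.039 0.017 [132.9 -14.7]
0.0374 0.029 [124.  -17.8]
```

View pics/w5c.png

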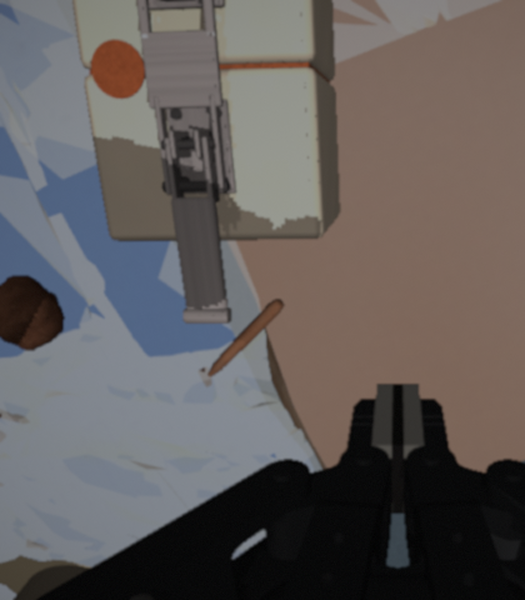

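The lever end shows at wrist pixel (166,252), against a prediction of (163,254) for fully shut, so the lever is level. I'll take one last look at the bar and keeper from farther forward.

>>> jog_arm(deltas=[{"gripper": 0,"offset": [0,0,-0.03],"rotation": [0,0,0]},{"gripper": 0,"offset": [0.02,0,-0.01],"rotation": [0,0,0]},{"gripper": 0,"offset": [0.03,0,0],"rotation": [0,0,0]},{"gripper": 0,"offset": [0.03,0,0],"rotation": [0,0,0]},{"gripper": 0,"offset": [0.03,0,0],"rotation": [0,0,0]},{"gripper": 0,"offset": [0,0,0],"rotation": [0,0,0]},{"gripper": 0,"offset": [0,0,0],"rotation": [0,0,0]}])

```text
clock: 10.35
position: [0.5537, -0.2387, 0.2849]
ee_rot: [0.996, 0.09, -0.0, -0.0]
ft_force: [-0.0, -0.2, -0.3]
grip_width: 0.001
grasp_force: 0.0
```

Run:
```python
from h import *
o=manip.get_obs();b=imaging.camera("wrist")
C=np.array([.5445,-.126,.095]);yw=np.radians(10.2);ux=np.array([np.cos(yw),np.sin(yw),0])
m=imaging.camera_model("wrist");T=np.eye(4);T[:3,:3]=R.from_quat(o["ee_rot"]).as_matrix();T[:3,3]=o["position"];W=np.linalg.inv(T@m["hand_eye"])
def pr(P):
    p=(W@np.r_[P,1])[:3];s=np.array([p[0],-p[1]])/-p[2];s*=1+m["k1"]*(s@s);return m["camera_matrix"][[0,1],[0,1]]*s+m["camera_matrix"][:2,2]
for n,x,h in(("tip",-.133,.018),("bead shut",.057,.0135),("bar shut",.039,.017),("keeper",.0374,.029)):
    print(n,((pr(C+ux*x+[0,0,h])-[60,0])*3).round(0))
cv2.imwrite("pics/w6c.png",cv2.resize(b[0:200,60:320],(780,600),interpolation=cv2.INTER_CUBIC))
```

```text
tip [ 406. 1058.]
bead shut [337. 409.]
bar shut [340. 482.]
keeper [324. 494.]
```

View pics/w6c.png

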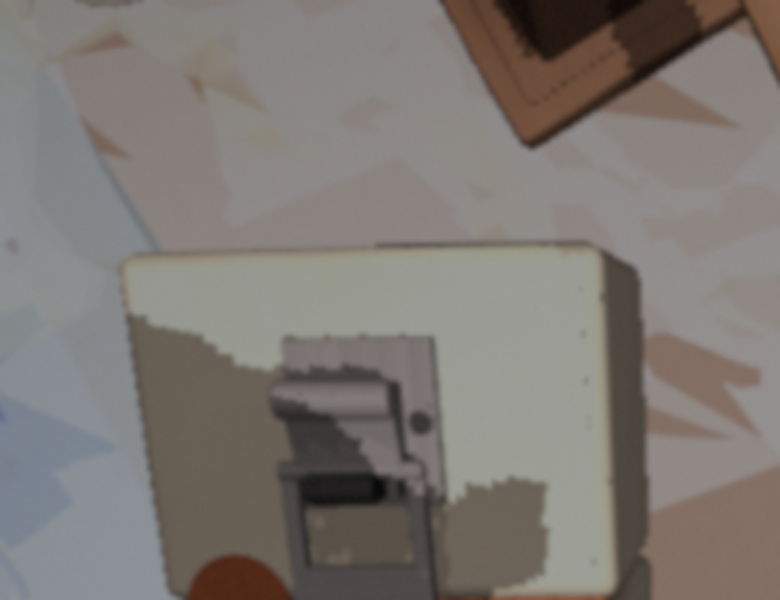

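The bar at crop (345,470) is tight behind the keeper at (345,490), and the bead at (332,398) fits the shut prediction to about 3 mm. The latch is hooked and shut.

```bash
python3 -c "
from workcell import workorder
print(workorder.hand_in())"
```

```text
the job is handed in; nothing more can be done
None
```

The tall mould's latch is hooked and pressed fully home, the low mould's latch was left open, and the job was handed in at about 10.4 s on the robot's clock; no verdict came back.

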